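Nest the mixing cup in its weighted pot

TASK

Set up the white mixing cup for a batch of resin. It is lying on its side: stand it on its foot on the desk and let go of it for a moment, so that you can take it again by the rim, and then nest it upright in the heavy steel pot. Press it down lightly between the pot's rubber ribs and stop with a gap of about 7 mm left between the cup's rim band and the pot's lip, so that the ribs hold it but the two tapers never jam; leave the pot and the other things where they are.

Things in the scene. Friction and masses are not known exactly. Their poses are not given: they have to be found in the camera images.
- cup_center (a point): White plastic mixing cup, hollow, 72 mm tall, about 22 g. This point is on its axis, 36 mm from the foot; z runs along the axis from foot to mouth. Foot 36 mm across; the wall widens evenly to 56 mm across at 58 mm from the foot; above it a straight rim band 60 mm across, 14 mm tall. At the start it lies on its side, its z axis rising by 0.2 rad towards the mouth.
- cup_foot (a point): Centre of the underside of the cup's foot, 36 mm from cup_center; z axis as cup_center's
- cup_rim (a point): Centre of the cup's mouth, level with the top of its rim band, 72 mm from the foot; z axis as cup_center's. The band's underside lies 14 mm below it.
- pot_mouth (a point): Centre of the mouth of the heavy steel pot, level with its lip; z axis up. The pot stands loose on the desk, 0.7 kg, 68 mm tall, tapered like the cup, 72 mm across outside at the lip and 50 mm at the foot; its mouth is 55 mm wide inside. With a gap of 7 mm under the cup's rim band, cup_rim is 21 mm above this point.
- pot_foot (a point): Centre of the pot's underside, z axis up. Three black rubber ribs stand 2.4 mm proud of the pot's inner wall. The cup first meets them when the gap under its rim band is about 16 mm; from there it takes a slow push, about 2 N rising to 5 to 11 N at a gap of 7 mm, and it stays where it is left (rising by under 1 mm). At a gap of 3 mm it jams on the bare steel.
- tip_jar: Bystander: small white jar with black lid, 31 mm across, 22 mm tall; origin at the centre of its underside
- esd_brush: Bystander: thin black brush lying flat, 125 mm long, 11 mm high; origin at the middle of its underside
- syringe: Bystander: amber syringe lying flat, 122 mm long, 19 mm high; origin at the middle of its underside
- side_cutter: Bystander: side cutter lying flat, 111 mm long, 12 mm high; origin at the middle of its underside
Things that resemble listed ones, but are neither listed nor needed, are in the scene too. Leave any pink or yellow look-alike of the part that bears pot_mouth alone.

How it is judged:
By the outcome, as a careful person would: the job done as asked, in the order asked, and still so for the second after the job is handed in, with the robot touching nothing.
It also fails if it takes over 59 s, if anything falls off the work surface, if the arm or the gripper's body presses on something with over 40 N, if the wrist force passes 120 N, or if a joint passes its speed limit or range.

ROBOT

A 6-joint arm with a two-finger parallel gripper is mounted at the origin on a cart in front of the work surface, level with it; the furniture and walls round the work are solid. World frame = base frame: x ahead of the robot, y to its left, z up, the work surface at z = 0. Lengths are in m, angles in rad, forces in N, time in s.
With the tool pointing down it reaches from about 0.425 to 0.95 m from the base axis. Payload 14.7 kg.
Tool frame: the origin (TCP) lies at the centre of the arm's flange, where the gripper is bolted on; the fingertips stand 173 mm ahead of it and the grasp point (between the pads) lies 155 mm ahead of it; z points along the fingers, y is the line along which they close (so a half turn about z gives the same grasp; the last joint's range is limited). The gripper opens to 85 mm and grips with 20 to 120 N. Pads are 22 mm wide; open, the fingers measure 114 mm over their backs; the gripper's body (76 mm by 85 mm) begins 54 mm behind the grasp point. The pads swing forward as they close: fully open they stand 13 mm farther back than shut.
Start: joints at [-1.295, 0.48, 1.596, -0, 1.065, -0.047], TCP at [0.206, -0.616, 0.405] pointing down, gripper open.
Joint ranges: [-2.75, 2.75], [-0.82, 2.05], [0.23, 2.67], [-1.56, 4.7], [0.09, 2.69], [-2.92, 2.92]. Speed limits (rad/s): [1.89, 1.89, 2.39, 3.01, 3.01, 3.01].

INTERFACE

Orientations are given as a unit quaternion [x, y, z, w].
In Python, from rig import arm, get_image, camera_model gives the robot as it stands.
- The arm moves only by the shell command python3 -m handwheel 'ROWS'. ROWS is JSON, a list of rows, each an object of numbers: "x", "y", "z": the shift along the world's x, y, z normalised to -1 to 1, where 1 is 0.8 m; "ax", "ay", "az": the turn, a rotation vector about the world's x, y, z normalised to -1 to 1, where 1 is pi rad; "jaw": the opening, from 0 (shut) to 1 (fully open). A call has 1 to 12 rows; each row is the pose to reach, as a shift and turn from the pose commanded when the call began, turning the shorter way round; what a row does not reach only later rows make up. A row lasts 1/12 s, in which the tool goes at most 41.7 mm and 7.16 degrees, less where a joint would pass 70% of its speed; a pose out of reach is approached as far as the arm can. A call with a number of a shift or a turn outside -1 to 1 is refused whole. A call with a gripper value outside its range is refused whole. The fingers move at their own pace and stop on an object; the grip force is fixed at half the most. Time passes only in rows, so rows that repeat a pose let the fingers close. It gives the time, the measured TCP pose, the force, the opening and the grip force at its end, in the units of the state.
- arm.observe(): the state, without advancing time (a new reading comes with each control period).
- get_image(name): name is "side" or "top"; returns (picture, depth): 420x560x3 uint8, blue, green, red; 420x560 float32, m along the optical axis (not along the pixel's ray), 0 where there is no reading.
- camera_model(name): a dict with "fx", "fy", "cx", "cy" (pixels), "R" (3x3) and "t" (3): a world point X has camera coordinates R X + t. Camera axes: x right, y down, z forward; pixel columns grow to the right and rows downward; lengths in m; the calibration is good to about 2 mm. A picture is of the moment at which its call begins. camera_model takes no time and is no camera call.
- arm.hand_in(): hands the job in; it is judged then, once.
The state is a dict: "clock": time; "qpos": joint angles; "qd": joint speeds; "joint_torque": joint torques, N m; "tool_pos": TCP position; "tcp_rot": TCP orientation; "contact_force": force on the tool from outside, world axes, zero at the start; "ft_torque": the same for the moment, N m; "finger_gap": opening from 0.0 (shut) to 1.0 (fully open); "grasp_force": force on a finger pad.
Only numpy, scipy, OpenCV 4.12 (cv2) and the standard library are available. Lean on these libraries where they do the work, as an engineer would, in place of code of your own. Each camera call takes 0.05 s, during which the arm holds its last target. There are 200 camera calls.

## Working session

There is one attempt and no reset: what is moved stays moved. The work goes in short steps, Python scripts to look and compute and a shell command to move; the robot and the scene stay as the last step left them, time stands still between calls to the robot, and variables do not carry over. Pictures are saved under pics/ and viewed, at most 10 in all, crops included, and the job is handed in when it is done.

```bash
mkdir -p pics; ls; python3 - <<'E'
from rig import arm,get_image,camera_model
import cv2,numpy as np
for n in("top","side"):
    im,d=get_image(n); np.savez(f'/tmp/{n}0.npz',im=im,d=d); cv2.imwrite(f'pics/{n}0.png',im)
    m=camera_model(n); print(n,m['fx'],m['cx'],m['cy'],np.round(m['R'],3).tolist(),np.round(m['t'],3), -np.array(m['R']).T@m['t'])
print(arm.observe())
E
```

```text
pics
top 453.1889729674987 276.6636710522687 204.439545357807 [[-0.008, -1.0, -0.001], [-0.999, 0.008, -0.052], [0.052, 0.001, -0.999]] [-0.091  0.471  1.012] [ 0.41768355 -0.09508112  1.03508163]
side 450.94018443833255 279.6807817895476 206.37232372749673 [[0.999, 0.036, -0.011], [0.009, -0.506, -0.863], [-0.037, 0.862, -0.506]] [-0.452  0.002  1.038] [ 0.48976134 -0.8772387   0.52216312]
{'clock': 0.1, 'qpos': array([-1.29457927e+00,  4.80751685e-01,  1.59679167e+00,  2.41272030e-05,
        1.06512218e+00, -4.66010873e-02]), 'qd': array([ 0.00115223, -0.00026151, -0.00283068,  0.00134599,  0.00068018,
       -0.00010417]), 'joint_torque': array([-3.21137613e-04, -9.52258515e+01, -4.31040788e+01, -1.09958585e-04,
        5.28972785e-03,  3.97731844e-05]), 'tool_pos': array([ 0.20618072, -0.61624466,  0.40415495]), 'tcp_rot': array([ 9.87002610e-01,  1.60703327e-01, -5.09713075e-05, -5.34118401e-04]), 'contact_force': array([-0.04562112, -0.55654132, -0.55900946]), 'ft_torque': array([-0.00750352,  0.08473418, -0.02892904]), 'grasp_force': 0.0, 'finger_gap': 0.999157482975487}
```

View pics/top0.png

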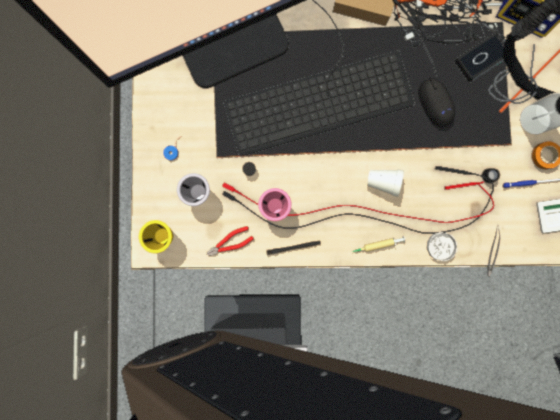

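View pics/side0.png

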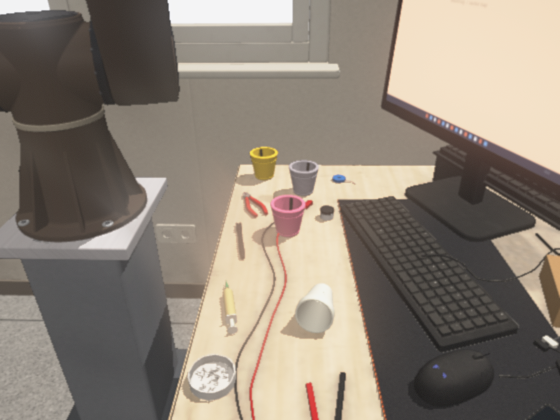

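Top view: the cup is at (385,183), with its wide end (mouth) towards the right (-y). The side view has it at (316,308), mouth facing the camera. Candidates for the pot are grey (194,190), pink (275,205) and yellow (156,237) in the top view. The grey one is steel, so I choose that; pink and yellow are the excluded look-alikes. The white jar at (441,247) is a grey-rimmed dish and not the cup. I'll measure next and check with a crop.

```bash
cat > h.py <<'E'
import numpy as np,cv2
from rig import camera_model
def ray(n,u,v,z):
    m=camera_model(n);R=np.array(m['R']);c=-R.T@np.array(m['t'])
    d=R.T@np.array([(u-m['cx'])/m['fx'],(v-m['cy'])/m['fy'],1]);return c+d*(z-c[2])/d[2]
def proj(n,X):
    m=camera_model(n);p=np.array(m['R'])@np.array(X)+np.array(m['t'])
    return m['fx']*p[0]/p[2]+m['cx'],m['fy']*p[1]/p[2]+m['cy']
def cloud(n,d):
    m=camera_model(n);v,u=np.mgrid[:420,:560]
    p=np.stack([(u-m['cx'])/m['fx']*d,(v-m['cy'])/m['fy']*d,d],-1)
    return (p-np.array(m['t']))@np.array(m['R'])
E
python3 - <<'E'
from h import *
t=np.load('/tmp/top0.npz');s=np.load('/tmp/side0.npz')
P=cloud('top',t['d']);S=cloud('side',s['d'])
im=t['im']
# cup mask: tall & white
hsv=cv2.cvtColor(im,cv2.COLOR_BGR2HSV)
def box(P,u0,u1,v0,v1,zmin):
    q=P[v0:v1,u0:u1]; k=(q[...,2]>zmin); return q,k
q,k=box(P,355,415,160,210,.012); pts=q[k]; print('cup top n',k.sum(),'zmax',pts[:,2].max(),pts[:,:2].mean(0))
w=((hsv[...,1]<50)&(hsv[...,2]>150))[160:210,355:415].astype(np.uint8)
cs,_=cv2.findContours(w,cv2.RETR_EXTERNAL,2);c=max(cs,key=cv2.contourArea)
r=cv2.minAreaRect(c);print('cup rect',np.array(r[0])+[355,160],r[1:],cv2.contourArea(c))
# widths along axis
xy=np.array([ray('top',355+p[0][0],160+p[0][1],.028)[:2] for p in c])
cen=xy.mean(0);mm=np.array([ray('top',355+u,160+v,.028)[:2] for v,u in zip(*np.nonzero(w))])
cc=mm.mean(0);U=np.linalg.svd(mm-cc,full_matrices=False)[2];ax=U[0]*(-np.sign(U[0][1]));pr=(mm-cc)@ax;la=(mm-cc)@[-ax[1],ax[0]]
print('axis',ax,'cen',cc,'range',pr.min(),pr.max())
for a in np.arange(-.04,.045,.01):
    kk=abs(pr-a)<.003
    if kk.any():print(round(a,3),la[kk].min().round(4),la[kk].max().round(4))
# pot lip
q,k=box(P,170,220,165,215,.06); pts=q[k];print('pot lip',k.sum(),pts[:,2].mean(),(pts[:,:2].min(0)+pts[:,:2].max(0))/2,np.ptp(pts[:,:2],0))
q,k=box(S,280,330,150,200,.06); k&=(q[...,2]<.08);pts=q[k];print('pot lip side',k.sum(),pts[:,2].mean(),(pts[:,:2].min(0)+pts[:,:2].max(0))/2,np.ptp(pts[:,:2],0))
q,k=box(S,285,345,275,340,.012);pts=q[k];print('cup side n',k.sum(),pts[:,2].max(),pts.min(0),pts.max(0))
print('monitor zmin region',[P[v,u].round(3).tolist() for u,v in((115,70),(200,50),(285,5))])
a=cv2.resize(im[150:235,135:420],None,fx=2.8,fy=2.8,interpolation=2)
b=cv2.resize(s['im'][140:345,225:350],None,fx=1.6,fy=1.6,interpolation=2)
o=np.zeros((a.shape[0]+b.shape[0],a.shape[1],3),np.uint8);o[:a.shape[0]]=a;o[a.shape[0]:,:b.shape[1]]=b;cv2.imwrite('pics/crop1.png',o)
E
```

```text
cup top n 750 zmax 1.0350816285666204 [ 0.51827617 -0.33079962]
cup rect [384.15566063 176.91981125] ((59.63930892944336, 33.012290954589844), 2.4895527362823486) 1328.0
axis [-0.02982055 -0.99955527] cen [ 0.53373553 -0.33298392] range -0.06359297932830281 0.06876611514560833
-0.04 -0.0499 0.0307
-0.03 -0.0498 0.031
-0.02 -0.025 0.0334
-0.01 -0.0292 0.0314
0.0 -0.0312 0.0315
0.01 -0.0333 0.0318
0.02 -0.0397 0.032
0.03 -0.0417 0.0323
0.04 -0.0327 0.028
pot lip 405 0.09273297849948357 [0.47755366 0.01233788] [0.11974022 0.214838  ]
pot lip side 355 0.06584680628180256 [0.4976287  0.02355221] [0.08395186 0.19432991]
cup side n 849 0.5221631196764818 [ 0.48904493 -0.8772387   0.01200021] [ 0.54960109 -0.29633376  0.52216312]
monitor zmin region [[0.711, 0.202, 0.214], [0.827, 0.079, 0.014], [0.85, -0.114, 0.176]]
```

View pics/crop1.png

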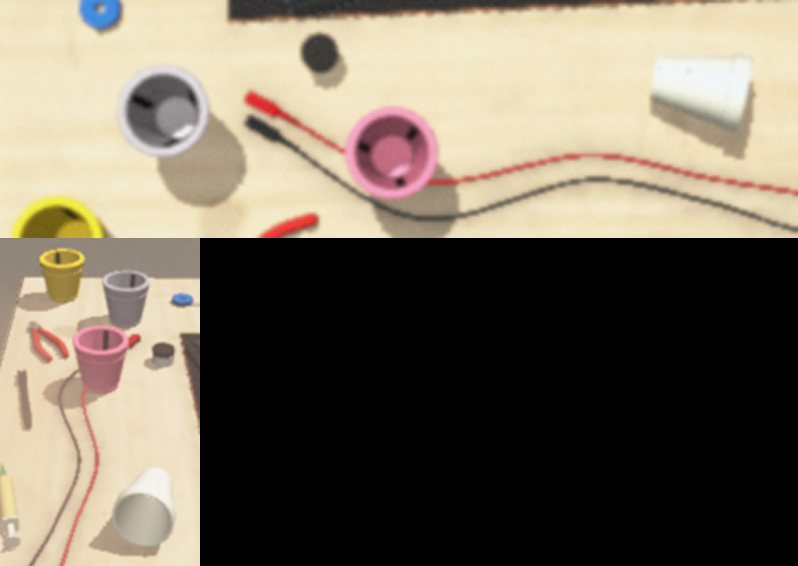

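The crop shows the grey steel pot at (193,189) with black ribs, distinct from pink (275,205) and yellow. The cup is at (386,183) with its mouth to the right. I'll refine both positions.

```bash
python3 - <<'E'
from h import *
t=np.load('/tmp/top0.npz');s=np.load('/tmp/side0.npz')
P=cloud('top',t['d']);S=cloud('side',s['d'])
def sel(P,d,x0,x1,y0,y1,z0,z1):
    return (d>.1)&(P[...,0]>x0)&(P[...,0]<x1)&(P[...,1]>y0)&(P[...,1]<y1)&(P[...,2]>z0)&(P[...,2]<z1)
for n,P_,d,f in(('top',P,t['d'],t),('side',S,s['d'],s)):
    k=sel(P_,d,.4,.55,.03,.14,.058,.08);p=P_[k];v,u=np.nonzero(k)
    (cx,cy),r=cv2.minEnclosingCircle(p[:,:2].astype(np.float32));print(n,'pot lip',k.sum(),p[:,2].mean(),cx,cy,r)
    e=cv2.minAreaRect(np.stack([u,v],1).astype(np.float32));print('  px',e[0],ray(n,*e[0],.068))
    k=sel(P_,d,.46,.6,-.40,-.26,.010,.08);p=P_[k];print('  cup',k.sum(),p.min(0),p.max(0))
    w=k.astype(np.uint8)
    if n=='top':
        hsv=cv2.cvtColor(f['im'],cv2.COLOR_BGR2HSV);w=((hsv[...,1]<70)&(hsv[...,2]>100)&k).astype(np.uint8);w=cv2.morphologyEx(w,cv2.MORPH_OPEN,np.ones((3,3)))
        c=max(cv2.findContours(w,0,2)[0],key=cv2.contourArea);hull=c[:,0]
        q=np.array([ray(n,a,b,.03)[:2] for b,a in zip(*np.nonzero(w))])
        ys=np.arange(q[:,1].min(),q[:,1].max(),.006);L=[]
        for y in ys:
            kk=abs(q[:,1]-y)<.003
            if kk.sum()>3:L.append((y,q[kk,0].min(),q[kk,0].max()))
        L=np.array(L);print(np.round(np.c_[L,(L[:,1]+L[:,2])/2,L[:,2]-L[:,1]],4))
        print('  ridge: ',[ (round(y,3),p[abs(p[:,1]-y)<.004][:,2].max().round(4)) for y in L[:,0]])
E
```

```text
top pot lip 445 0.06624787267028297 0.46652889251708984 0.10261164605617523 0.07486945390701294
  px (180.6273956298828, 202.43313598632812) [0.47373332 0.11082118 0.068     ]
  cup 738 [ 0.48627902 -0.37456619  0.01471754] [ 0.54613211 -0.29551919  0.06330573]
[[-0.3766  0.5266  0.5445  0.5355  0.0179]
 [-0.3706  0.5043  0.5445  0.5244  0.0403]
 [-0.3646  0.4887  0.5446  0.5166  0.0559]
 [-0.3586  0.4887  0.5446  0.5167  0.0559]
 [-0.3526  0.4888  0.5447  0.5167  0.0559]
 [-0.3466  0.4911  0.5447  0.5179  0.0537]
 [-0.3406  0.4956  0.5448  0.5202  0.0492]
 [-0.3346  0.4978  0.5448  0.5213  0.047 ]
 [-0.3286  0.4979  0.5449  0.5214  0.047 ]
 [-0.3226  0.5002  0.5449  0.5225  0.0447]
 [-0.3166  0.5047  0.545   0.5248  0.0403]
 [-0.3106  0.5047  0.545   0.5249  0.0403]
 [-0.3046  0.507   0.5451  0.526   0.0381]
 [-0.2986  0.5093  0.5406  0.5249  0.0313]]
  ridge:  [(np.float64(-0.377), np.float64(0.0373)), (np.float64(-0.371), np.float64(0.0562)), (np.float64(-0.365), np.float64(0.0633)), (np.float64(-0.359), np.float64(0.0633)), (np.float64(-0.353), np.float64(0.0608)), (np.float64(-0.347), np.float64(0.0608)), (np.float64(-0.341), np.float64(0.0545)), (np.float64(-0.335), np.float64(0.0537)), (np.float64(-0.329), np.float64(0.0532)), (np.float64(-0.323), np.float64(0.0485)), (np.float64(-0.317), np.float64(0.0467)), (np.float64(-0.311), np.float64(0.0466)), (np.float64(-0.305), np.float64(0.0406)), (np.float64(-0.299), np.float64(0.0384))]
side pot lip 349 0.06459771580329528 0.46972620487213135 0.10408855974674225 0.07567308843135834
  px (289.137939453125, 166.84483337402344) [0.47201031 0.07960598 0.068     ]
  cup 919 [ 0.48904493 -0.37933684  0.010004  ] [ 0.54960109 -0.29633376  0.06245757]
```

```bash
cat >> h.py <<'E'
from scipy.spatial.transform import Rotation as Ro
def rel(p,R,cur=None):
    from rig import arm
    o=arm.observe();dp=np.array(p)-o['tool_pos'];rv=(Ro.from_matrix(R)*Ro.from_quat(o['tcp_rot']).inv()).as_rotvec()
    print('xyz',np.round(dp/.8,4),'a',np.round(rv/np.pi,4),'rows',np.round(max(np.linalg.norm(dp)/.0417,np.degrees(np.linalg.norm(rv))/7.16),1))
def frame(d,y):
    d=np.array(d)/np.linalg.norm(d);y=np.array(y)-np.dot(y,d)*d;y/=np.linalg.norm(y);return np.stack([np.cross(y,d),y,d],1)
m=np.array([-.155,-.988,0]);u=np.array([0,0,1.]);c=np.array([.988,-.155,0])
E
python3 - <<'E'
from h import *
t=np.load('/tmp/top0.npz');s=np.load('/tmp/side0.npz')
for n,f,b in(('top',t,(173,213,170,210)),('side',s,(287,322,155,200))):
    P=cloud(n,f['d']);k=(f['d']>.1)&(P[...,2]>.058)&(P[...,2]<.08)
    z=np.zeros_like(k);z[b[2]:b[3],b[0]:b[1]]=1;k&=z
    p=P[k];(cx,cy),r=cv2.minEnclosingCircle(p[:,:2].astype(np.float32));A=np.c_[p[:,:2],np.ones(len(p))]
    print(n,k.sum(),cx,cy,r,'mid',(p.min(0)+p.max(0))/2,np.ptp(p,0))
    e=cv2.fitEllipse(cv2.convexHull(np.stack(np.nonzero(k)[::-1],1).astype(np.int32)));print(e,ray(n,*e[0],.068))
G=np.array([.5165,-.364,.0305]);tl=.375
d=-u*np.cos(tl)-m*np.sin(tl);R=frame(d,c)
rel(G-d*.255,R);rel(G-d*.155,R);print(G-d*.155)
E
```

```text
top 406 0.5022563934326172 0.08559728413820267 0.03616100922226906 mid [0.50269605 0.0848659  0.06479475] [0.06945546 0.06978194 0.01301958]
((192.68373107910156, 189.28126525878906), (32.76278305053711, 33.12044906616211), 53.50962829589844) [0.50173501 0.08509504 0.068     ]
side 363 0.5031168460845947 0.02355220913887024 0.0973493903875351 mid [0.50483912 0.02355221 0.06398578] [0.06953101 0.19432991 0.01196152]
((299.4693908691406, 179.33135986328125), (34.33882522583008, 44.040863037109375), 33.68059158325195) [0.49606989 0.01564087 0.068     ]
xyz [ 0.3698  0.2    -0.1705] a [ 0.0956 -0.0813  0.3434] rows 9.2
xyz [ 0.3769  0.2452 -0.2868] a [ 0.0956 -0.0813  0.3434] rows 10.2
[ 0.5077003  -0.42009098  0.17472868]
```

```bash
python3 -m handwheel '[{"x":0.37,"y":0.2,"z":-0.1705,"ax":0.0956,"ay":-0.0813,"az":0.3434,"jaw":1},{"x":0.37,"y":0.2,"z":-0.1705,"ax":0.0956,"ay":-0.0813,"az":0.3434,"jaw":1},{"x":0.37,"y":0.2,"z":-0.1705,"ax":0.0956,"ay":-0.0813,"az":0.3434,"jaw":1},{"x":0.37,"y":0.2,"z":-0.1705,"ax":0.0956,"ay":-0.0813,"az":0.3434,"jaw":1},{"x":0.37,"y":0.2,"z":-0.1705,"ax":0.0956,"ay":-0.0813,"az":0.3434,"jaw":1},{"x":0.37,"y":0.2,"z":-0.1705,"ax":0.0956,"ay":-0.0813,"az":0.3434,"jaw":1},{"x":0.37,"y":0.2,"z":-0.1705,"ax":0.0956,"ay":-0.0813,"az":0.3434,"jaw":1},{"x":0.37,"y":0.2,"z":-0.1705,"ax":0.0956,"ay":-0.0813,"az":0.3434,"jaw":1},{"x":0.37,"y":0.2,"z":-0.1705,"ax":0.0956,"ay":-0.0813,"az":0.3434,"jaw":1},{"x":0.37,"y":0.2,"z":-0.1705,"ax":0.0956,"ay":-0.0813,"az":0.3434,"jaw":1},{"x":0.37,"y":0.2,"z":-0.1705,"ax":0.0956,"ay":-0.0813,"az":0.3434,"jaw":1},{"x":0.37,"y":0.2,"z":-0.1705,"ax":0.0956,"ay":-0.0813,"az":0.3434,"jaw":1}]'
python3 - <<'E'
from h import *
from rig import arm,get_image
o=arm.observe();print(o['qpos'].round(2),o['tool_pos'])
G=np.array([.5165,-.364,.0305]);tl=.375
d=-u*np.cos(tl)-m*np.sin(tl);R=frame(d,c)
rel(G-d*.255,R);rel(G-d*.153,R)
a,_=get_image('top');b,_=get_image('side')
o=np.zeros((420,800,3),np.uint8)
o[:,:400]=cv2.resize(a[100:310,300:500],(400,420));o[:,400:]=cv2.resize(b[150:360,200:400],(400,420));cv2.imwrite('pics/pre.png',o)
E
```

```text
clock: 1.1
tool_pos: [0.502, -0.4565, 0.268]
tcp_rot: [0.747, 0.638, 0.142, -0.121]
contact_force: [0.5, -0.2, -0.6]
finger_gap: 1.0
grasp_force: 0.0
[-0.86  0.73  1.53  0.31  1.15 -0.87] [ 0.50199863 -0.45650437  0.26795509]
xyz [ 0.      0.0003 -0.0002] a [ 0.0001 -0.      0.0005] rows 0.0
xyz [ 0.0073  0.0464 -0.1189] a [ 0.0001 -0.      0.0005] rows 2.5
```

View pics/pre.png

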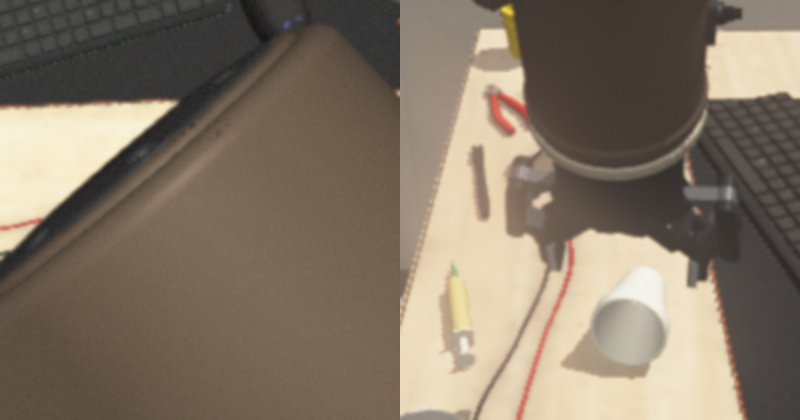

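The side crop shows the open fingers at about (552,250) and (695,275), straddling the cup at (632,320). I'll descend, then close.

```bash
python3 -m handwheel '[{"x":0.002,"y":0.015,"z":-0.04,"jaw":1},{"x":0.0048,"y":0.031,"z":-0.08,"jaw":1},{"x":0.006,"y":0.039,"z":-0.1,"jaw":1},{"x":0.0073,"y":0.0464,"z":-0.119,"jaw":1},{"x":0.0073,"y":0.0464,"z":-0.119,"jaw":1}]' && python3 -m handwheel '[{"jaw":0.6},{"jaw":0.6},{"jaw":0.6},{"jaw":0.6},{"jaw":0.6},{"jaw":0.6},{"jaw":0.6},{"jaw":0.6}]'
```

```text
validation failed for argument at $[0]...
```

```bash
python3 - <<'E'
from h import *
# target: cup upright, axis vertical; band centre raised to z=.16 first, then .065
e=np.radians(90)-np.arccos(0) 
tl=.375; al=np.pi/2-.204
d0=-u*np.cos(tl)-m*np.sin(tl)
rot=Ro.from_rotvec(np.array([-.988,.155,0])*al)
d1=rot.apply(d0);print(d1)
R0=frame(d0,c);R1=rot.as_matrix()@R0
from rig import arm
o=arm.observe();G=o['tool_pos']+d0*.153
print(G);rel(G+[0,0,.1]-d1*.153,R1)
E
```

```text
[-0.12973445 -0.8269525  -0.54712084]
[ 0.51012285 -0.40174013  0.12640997]
xyz [0.0357 0.2274 0.0517] a [-0.4294  0.0683  0.0006] rows 10.9
```

All keys are apparently required.

```bash
python3 -m handwheel '[{"x":0.002,"y":0.015,"z":-0.04,"ax":0,"ay":0,"az":0,"jaw":1},{"x":0.0048,"y":0.031,"z":-0.08,"ax":0,"ay":0,"az":0,"jaw":1},{"x":0.006,"y":0.039,"z":-0.1,"ax":0,"ay":0,"az":0,"jaw":1},{"x":0.0073,"y":0.0464,"z":-0.119,"ax":0,"ay":0,"az":0,"jaw":1},{"x":0.0073,"y":0.0464,"z":-0.119,"ax":0,"ay":0,"az":0,"jaw":1}]' && python3 -m handwheel '[{"x":0,"y":0,"z":0,"ax":0,"ay":0,"az":0,"jaw":0.6},{"x":0,"y":0,"z":0,"ax":0,"ay":0,"az":0,"jaw":0.6},{"x":0,"y":0,"z":0,"ax":0,"ay":0,"az":0,"jaw":0.6},{"x":0,"y":0,"z":0,"ax":0,"ay":0,"az":0,"jaw":0.6},{"x":0,"y":0,"z":0,"ax":0,"ay":0,"az":0,"jaw":0.6},{"x":0,"y":0,"z":0,"ax":0,"ay":0,"az":0,"jaw":0.6},{"x":0,"y":0,"z":0,"ax":0,"ay":0,"az":0,"jaw":0.6},{"x":0,"y":0,"z":0,"ax":0,"ay":0,"az":0,"jaw":0.6}]'
```

```text
clock: 1.62
tool_pos: [0.5066, -0.4184, 0.171]
tcp_rot: [0.747, 0.638, 0.142, -0.122]
contact_force: [-0.9, -0.1, -0.2]
finger_gap: 0.999
grasp_force: 0.0
clock: 2.28
tool_pos: [0.5081, -0.4205, 0.175]
tcp_rot: [0.747, 0.638, 0.142, -0.119]
contact_force: [-1.6, -1.0, 4.7]
finger_gap: 0.681
grasp_force: 62.7
```

```bash
python3 -m handwheel '[{"x":0,"y":0,"z":0.05,"ax":0,"ay":0,"az":0,"jaw":0.6},{"x":0,"y":0,"z":0.1,"ax":0,"ay":0,"az":0,"jaw":0.6},{"x":0,"y":0,"z":0.125,"ax":0,"ay":0,"az":0,"jaw":0.6},{"x":0,"y":0,"z":0.125,"ax":0,"ay":0,"az":0,"jaw":0.6}]' && python3 -m handwheel '[{"x":0.0036,"y":0.0227,"z":-0.0073,"ax":-0.0359,"ay":0.0057,"az":0,"jaw":0.6},{"x":0.0071,"y":0.0455,"z":-0.0147,"ax":-0.0716,"ay":0.0114,"az":0,"jaw":0.6},{"x":0.0107,"y":0.0682,"z":-0.022,"ax":-0.107,"ay":0.017,"az":0,"jaw":0.6},{"x":0.0143,"y":0.091,"z":-0.029,"ax":-0.143,"ay":0.0228,"az":0,"jaw":0.6},{"x":0.0178,"y":0.1137,"z":-0.037,"ax":-0.179,"ay":0.0285,"az":0,"jaw":0.6},{"x":0.0214,"y":0.1364,"z":-0.044,"ax":-0.215,"ay":0.0342,"az":0,"jaw":0.6},{"x":0.025,"y":0.159,"z":-0.051,"ax":-0.25,"ay":0.04,"az":0,"jaw":0.6},{"x":0.0286,"y":0.182,"z":-0.059,"ax":-0.286,"ay":0.0455,"az":0,"jaw":0.6},{"x":0.032,"y":0.2047,"z":-0.066,"ax":-0.322,"ay":0.051,"az":0,"jaw":0.6},{"x":0.0357,"y":0.2274,"z":-0.0733,"ax":-0.358,"ay":0.057,"az":0,"jaw":0.6},{"x":0.0357,"y":0.2274,"z":-0.0733,"ax":-0.394,"ay":0.0627,"az":0,"jaw":0.6},{"x":0.0357,"y":0.2274,"z":-0.0733,"ax":-0.4294,"ay":0.0683,"az":0,"jaw":0.6}]'
python3 - <<'E'
from h import *
from rig import arm,get_image
o=arm.observe();print(o['qpos'].round(2),o['tool_pos'],o['tcp_rot'])
T=Ro.from_quat(o['tcp_rot']).as_matrix();print(T.round(3),o['tool_pos']+T[:,2]*.153)
a,da=get_image('top');b,db=get_image('side');np.savez('/tmp/s1.npz',b=b,db=db,a=a,da=da)
o=np.zeros((420,800,3),np.uint8)
o[:,:400]=cv2.resize(a[100:310,300:500],(400,420));o[:,400:]=cv2.resize(b[150:360,200:400],(400,420));cv2.imwrite('pics/up.png',o)
E
```

```text
clock: 2.62
tool_pos: [0.5091, -0.4211, 0.2798]
tcp_rot: [0.747, 0.639, 0.142, -0.116]
contact_force: [0.8, -1.3, 0.1]
finger_gap: 0.681
grasp_force: 64.5
clock: 3.62
tool_pos: [0.5378, -0.2362, 0.2156]
tcp_rot: [0.695, 0.594, -0.309, 0.264]
contact_force: [-1.2, -0.5, -1.3]
finger_gap: 0.682
grasp_force: 64.5
[-0.21  0.73  1.95 -1.24  0.9   0.97] [ 0.53782976 -0.23624866  0.21558144] [ 0.6946202   0.59379726 -0.30850822  0.2640649 ]
[[ 0.104  0.988 -0.115]
 [ 0.662 -0.155 -0.733]
 [-0.742  0.    -0.67 ]] [ 0.52023628 -0.3484332   0.11304316]
```

View pics/up.png

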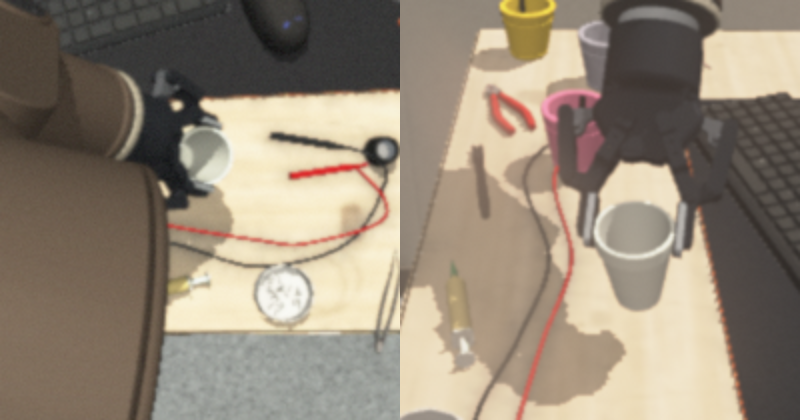

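The side crop shows the cup held nearly upright at (632,250). About 9° of turn is left because the wrist hit its rate limit. I'll finish the turn.

```bash
python3 - <<'E'
from h import *
from rig import arm
d1=np.array([-0.1297,-.827,-.5471]);rot=Ro.from_rotvec(np.array([-.988,.155,0])*(np.pi/2-.204))
R1=rot.as_matrix()@frame(-u*np.cos(.375)-m*np.sin(.375),c)
o=arm.observe();T=Ro.from_quat(o['tcp_rot']).as_matrix();G=o['tool_pos']+T[:,2]*.153
rel(G-[0,0,.02]-d1*.153,R1)
E
```

```text
xyz [ 0.0021  0.0184 -0.0489] a [-0.05    0.006   0.0003] rows 1.3
```

```bash
python3 -m handwheel '[{"x":0.002,"y":0.018,"z":-0.02,"ax":-0.025,"ay":0.003,"az":0,"jaw":0.6},{"x":0.002,"y":0.018,"z":-0.049,"ax":-0.05,"ay":0.006,"az":0,"jaw":0.6},{"x":0.002,"y":0.018,"z":-0.049,"ax":-0.05,"ay":0.006,"az":0,"jaw":0.6},{"x":0.002,"y":0.018,"z":-0.049,"ax":-0.05,"ay":0.006,"az":0,"jaw":0.6},{"x":0.002,"y":0.018,"z":-0.049,"ax":-0.05,"ay":0.006,"az":0,"jaw":0.6}]'
python3 - <<'E'
from h import *
from rig import arm,get_image
o=arm.observe();T=Ro.from_quat(o['tcp_rot']).as_matrix();print(o['qpos'].round(2),T[:,2],o['tool_pos']+T[:,2]*.153)
a,da=get_image('top');b,db=get_image('side');np.savez('/tmp/s2.npz',b=b,db=db,a=a,da=da)
for n,i,d in(('top',a,da),('side',b,db)):
    P=cloud(n,d);hsv=cv2.cvtColor(i,cv2.COLOR_BGR2HSV)
    k=(d>.1)&(P[...,0]>.47)&(P[...,0]<.57)&(P[...,1]>-.42)&(P[...,1]<-.30)&(P[...,2]>.02)&(P[...,2]<.15)&(hsv[...,2]>110)&(hsv[...,1]<70)
    p=P[k];print(n,k.sum(),p.min(0),p.max(0),np.percentile(p[:,2],[2,98]))
    if n=='top':
        kk=p[:,2]>p[:,2].max()-.012;A=np.c_[p[kk,:2],np.ones(kk.sum())];print('rim plane',np.linalg.lstsq(A,p[kk,2],rcond=None)[0],(p[kk].min(0)+p[kk].max(0))/2)
cv2.imwrite('pics/up2.png',cv2.resize(b[200:340,260:400],(560,560)))
E
```

```text
clock: 4.13
tool_pos: [0.5382, -0.2238, 0.1763]
tcp_rot: [0.671, 0.571, -0.36, 0.306]
contact_force: [-0.8, -0.2, 0.1]
finger_gap: 0.683
grasp_force: 64.5
[-0.16  0.84  1.95 -1.35  1.02  1.16] [-0.1329519  -0.82212065 -0.55357151] [ 0.51787229 -0.34961932  0.09157004]
top 796 [ 0.47371739 -0.38140302  0.02079306] [ 0.56917973 -0.30059999  0.14038116] [0.02412722 0.12843638]
rim plane [0.07524317 0.18797451 0.15244674] [ 0.52753365 -0.31268739  0.13490133]
side 2130 [ 0.47133022 -0.38263022  0.02464326] [ 0.56951399 -0.30002401  0.13998851] [0.0299239  0.11454105]
```

View pics/up2.png

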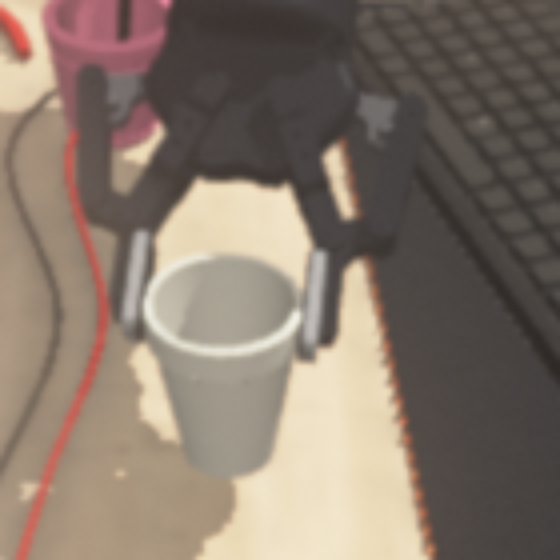

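The crop shows the cup upright in the grip, rim at (222,305), foot at (220,465). I'll lower it until it makes contact.

```bash
python3 -m handwheel '[{"x":0,"y":0,"z":-0.012,"ax":0,"ay":0,"az":0,"jaw":0.6},{"x":0,"y":0,"z":-0.02,"ax":0,"ay":0,"az":0,"jaw":0.6},{"x":0,"y":0,"z":-0.024,"ax":0,"ay":0,"az":0,"jaw":0.6},{"x":0,"y":0,"z":-0.024,"ax":0,"ay":0,"az":0,"jaw":0.6}]' | grep -E 'tool|contact'; python3 -m handwheel '[{"x":0,"y":0,"z":-0.001,"ax":0,"ay":0,"az":0,"jaw":0.6},{"x":0,"y":0,"z":-0.003,"ax":0,"ay":0,"az":0,"jaw":0.6},{"x":0,"y":0,"z":-0.003,"ax":0,"ay":0,"az":0,"jaw":0.6}]' | grep -E 'tool|contact'; python3 - <<'E'
from h import *
from rig import get_image
b,d=get_image('side');P=cloud('side',d);hsv=cv2.cvtColor(b,cv2.COLOR_BGR2HSV)
k=(d>.1)&(P[...,0]>.48)&(P[...,0]<.55)&(P[...,1]>-.40)&(P[...,1]<-.33)&(P[...,2]>.005)&(hsv[...,1]<60)
v,uu=np.nonzero(k);v0=v.max();print(v0,P[v0-1,uu[v==v0].mean().astype(int)],np.percentile(P[k],[3,97],axis=0))
cv2.imwrite('/tmp/x.png',b)
# bottom px of cup if foot front edge at z=0: 
print(proj('side',[.518,-.368,0]))
E
```

```text
tool_pos: [0.5379, -0.223, 0.1553]
contact_force: [-1.2, 0.1, -0.1]
tool_pos: [0.5382, -0.2229, 0.1535]
contact_force: [-0.6, 0.4, -1.4]
329 [ 0.48976134 -0.8772387   0.52216312] [[ 0.48284162 -0.38001112  0.01033927]
 [ 0.54747621 -0.33068458  0.08514544]]
(np.float64(313.43261347232226), np.float64(330.3690702709165))
```

```bash
for i in 1 ; do python3 -m handwheel '[{"x":0,"y":0,"z":-0.002,"ax":0,"ay":0,"az":0,"jaw":0.6},{"x":0,"y":0,"z":-0.0035,"ax":0,"ay":0,"az":0,"jaw":0.6},{"x":0,"y":0,"z":-0.0035,"ax":0,"ay":0,"az":0,"jaw":0.6}]' | grep -E 'tool|contact'; python3 -m handwheel '[{"x":0,"y":0,"z":-0.0012,"ax":0,"ay":0,"az":0,"jaw":0.6},{"x":0,"y":0,"z":-0.0012,"ax":0,"ay":0,"az":0,"jaw":0.6}]' | grep -E 'tool|contact'; done
```

```text
tool_pos: [0.5383, -0.2233, 0.1522]
contact_force: [-1.7, 2.3, 18.8]
tool_pos: [0.5384, -0.2234, 0.1519]
contact_force: [-2.7, 4.2, 26.9]
```

Contact. I'll back off 1 mm, release, then look.

```bash
python3 -m handwheel '[{"x":0,"y":0,"z":0.0016,"ax":0,"ay":0,"az":0,"jaw":0.6},{"x":0,"y":0,"z":0.0016,"ax":0,"ay":0,"az":0,"jaw":0.6}]'|grep -E 'tool|contact'; python3 -m handwheel '[{"x":0,"y":0,"z":0,"ax":0,"ay":0,"az":0,"jaw":0.75},{"x":0,"y":0,"z":0,"ax":0,"ay":0,"az":0,"jaw":0.85},{"x":0,"y":0,"z":0,"ax":0,"ay":0,"az":0,"jaw":1},{"x":0,"y":0,"z":0,"ax":0,"ay":0,"az":0,"jaw":1},{"x":0,"y":0,"z":0,"ax":0,"ay":0,"az":0,"jaw":1},{"x":0,"y":0,"z":0,"ax":0,"ay":0,"az":0,"jaw":1}]'
python3 - <<'E'
from rig import get_image
import cv2,numpy as np
a,_=get_image('top');b,_=get_image('side')
o=np.zeros((400,800,3),np.uint8)
o[:,:400]=cv2.resize(a[120:240,320:440],(400,400));o[:,400:]=cv2.resize(b[220:360,240:380],(400,400));cv2.imwrite('pics/rel.png',o)
E
```

```text
tool_pos: [0.5383, -0.2232, 0.1524]
contact_force: [-1.4, 1.5, 13.5]
clock: 5.95
tool_pos: [0.5382, -0.223, 0.1511]
tcp_rot: [0.67, 0.571, -0.361, 0.308]
contact_force: [0.8, -0.4, 0.6]
finger_gap: 1.001
grasp_force: 0.0
```

View pics/rel.png

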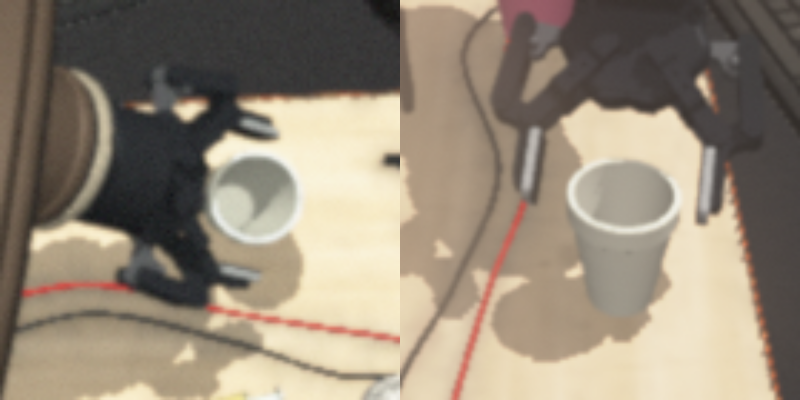

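The cup is free and upright: rim at (255,197) in the top crop, foot flat on the desk in the side crop. Retreating.

```bash
python3 -m handwheel '[{"x":0.006,"y":0.04,"z":0.027,"ax":0,"ay":0,"az":0,"jaw":1},{"x":0.0125,"y":0.08,"z":0.053,"ax":0,"ay":0,"az":0,"jaw":1},{"x":0.0195,"y":0.124,"z":0.0825,"ax":0,"ay":0,"az":0,"jaw":1},{"x":0.0195,"y":0.124,"z":0.0825,"ax":0,"ay":0,"az":0,"jaw":1},{"x":0.0195,"y":0.124,"z":0.0825,"ax":0,"ay":0,"az":0,"jaw":1}]' | grep -E 'tool|contact|clock'
python3 - <<'E'
from h import *
from rig import arm,get_image
a,da=get_image('top');b,db=get_image('side')
hsv=cv2.cvtColor(a,cv2.COLOR_BGR2HSV)
P=cloud('top',da);k=(da>.1)&(P[...,0]>.46)&(P[...,0]<.58)&(P[...,1]>-.42)&(P[...,1]<-.29)&(P[...,2]>.062)&(P[...,2]<.085)
p=P[k];cc,r=cv2.minEnclosingCircle(p[:,:2].astype(np.float32));print('top',k.sum(),cc,r,p[:,2].mean(),(p.min(0)+p.max(0))/2,np.ptp(p,0))
e=cv2.fitEllipse(cv2.convexHull(np.stack(np.nonzero(k)[::-1],1).astype(np.int32)));print(e,ray('top',*e[0],.072))
P=cloud('side',db);k=(db>.1)&(P[...,0]>.46)&(P[...,0]<.58)&(P[...,1]>-.42)&(P[...,1]<-.29)&(P[...,2]>.060)&(P[...,2]<.085)
p=P[k];cc,r=cv2.minEnclosingCircle(p[:,:2].astype(np.float32));print('side',k.sum(),cc,r,p[:,2].mean(),(p.min(0)+p.max(0))/2,np.ptp(p,0))
C=np.array([.517,-.352,0])
o=arm.observe();y=Ro.from_quat(o['tcp_rot']).as_matrix()[:,1];print(y,o['qpos'].round(2))
for yy in(c,):rel(C+[0,0,.30],frame([0,0,-1],yy))
E
```

```text
clock: 6.47
tool_pos: [0.5548, -0.122, 0.2184]
contact_force: [-0.6, -0.5, 0.3]
top 213 (0.5209219455718994, -0.3506534695625305) 0.03076735883951187 0.06952314599251577 [ 0.52120532 -0.35050748  0.06905977] [0.05833799 0.05987807 0.01385631]
((395.9654235839844, 178.7693634033203), (27.8113956451416, 28.759782791137695), 74.54638671875) [ 0.52048399 -0.34941268  0.072     ]
side 639 (0.5233252048492432, -0.3519929349422455) 0.030974779278039932 0.0676977751098836 [ 0.52276895 -0.35178328  0.0673683 ] [0.0589751  0.06093434 0.01473281]
[ 0.98746623 -0.15782698  0.00104411] [ 0.02  0.78  1.92 -1.15  1.12  1.09]
xyz [-0.0459 -0.2851  0.1037] a [ 0.3108 -0.0489  0.001 ] rows 7.9
```

```bash
python3 -m handwheel '[{"x":0,"y":0,"z":0.05,"ax":0,"ay":0,"az":0,"jaw":1},{"x":0,"y":0,"z":0.1,"ax":0,"ay":0,"az":0,"jaw":1},{"x":-0.041,"y":-0.2851,"z":0.13,"ax":0.3108,"ay":-0.0489,"az":0.001,"jaw":1},{"x":-0.041,"y":-0.2851,"z":0.13,"ax":0.3108,"ay":-0.0489,"az":0.001,"jaw":1},{"x":-0.041,"y":-0.2851,"z":0.13,"ax":0.3108,"ay":-0.0489,"az":0.001,"jaw":1},{"x":-0.041,"y":-0.2851,"z":0.13,"ax":0.3108,"ay":-0.0489,"az":0.001,"jaw":1},{"x":-0.041,"y":-0.2851,"z":0.13,"ax":0.3108,"ay":-0.0489,"az":0.001,"jaw":1},{"x":-0.041,"y":-0.2851,"z":0.13,"ax":0.3108,"ay":-0.0489,"az":0.001,"jaw":1},{"x":-0.041,"y":-0.2851,"z":0.13,"ax":0.3108,"ay":-0.0489,"az":0.001,"jaw":1},{"x":-0.041,"y":-0.2851,"z":0.13,"ax":0.3108,"ay":-0.0489,"az":0.001,"jaw":1},{"x":-0.041,"y":-0.2851,"z":0.13,"ax":0.3108,"ay":-0.0489,"az":0.001,"jaw":1},{"x":-0.041,"y":-0.2851,"z":0.13,"ax":0.3108,"ay":-0.0489,"az":0.001,"jaw":1}]'
python3 - <<'E'
from h import *
rel([.5215,-.3510,.229],frame([0,0,-1],c))
E
```

```text
clock: 7.57
tool_pos: [0.5196, -0.3544, 0.3202]
tcp_rot: [0.762, 0.648, 0.003, -0.003]
contact_force: [-2.0, -0.7, -0.4]
finger_gap: 1.003
grasp_force: 0.0
xyz [ 0.0024  0.0043 -0.1141] a [-0.0026  0.0005  0.0019] rows 2.2
```

```bash
python3 -m handwheel '[{"x":0.0024,"y":0.0043,"z":0,"ax":-0.0026,"ay":0.0005,"az":0.002,"jaw":1},{"x":0.0024,"y":0.0043,"z":-0.03,"ax":-0.0026,"ay":0.0005,"az":0.002,"jaw":1},{"x":0.0024,"y":0.0043,"z":-0.06,"ax":-0.0026,"ay":0.0005,"az":0.002,"jaw":1},{"x":0.0024,"y":0.0043,"z":-0.09,"ax":-0.0026,"ay":0.0005,"az":0.002,"jaw":1},{"x":0.0024,"y":0.0043,"z":-0.114,"ax":-0.0026,"ay":0.0005,"az":0.002,"jaw":1},{"x":0.0024,"y":0.0043,"z":-0.114,"ax":-0.0026,"ay":0.0005,"az":0.002,"jaw":1},{"x":0.0024,"y":0.0043,"z":-0.114,"ax":-0.0026,"ay":0.0005,"az":0.002,"jaw":1}]'
python3 - <<'E'
from h import *
from rig import arm
rel([.5215,-.3510,.229],frame([0,0,-1],c))
E
```

```text
clock: 8.15
tool_pos: [0.5226, -0.3474, 0.229]
tcp_rot: [0.757, 0.653, -0.005, 0.002]
contact_force: [-0.2, 0.0, 0.4]
finger_gap: 0.995
grasp_force: 0.0
xyz [-0.0013 -0.0045  0.    ] a [ 0.003  -0.0018 -0.0025] rows 0.1
```

```bash
python3 -m handwheel '[{"x":-0.0013,"y":-0.0045,"z":0,"ax":0.003,"ay":-0.0018,"az":-0.0025,"jaw":1},{"x":-0.0013,"y":-0.0045,"z":0,"ax":0.003,"ay":-0.0018,"az":-0.0025,"jaw":1},{"x":-0.0013,"y":-0.0045,"z":0,"ax":0.003,"ay":-0.0018,"az":-0.0025,"jaw":1},{"x":-0.0013,"y":-0.0045,"z":0,"ax":0.003,"ay":-0.0018,"az":-0.0025,"jaw":0.6},{"x":-0.0013,"y":-0.0045,"z":0,"ax":0.003,"ay":-0.0018,"az":-0.0025,"jaw":0.6},{"x":-0.0013,"y":-0.0045,"z":0,"ax":0.003,"ay":-0.0018,"az":-0.0025,"jaw":0.6},{"x":-0.0013,"y":-0.0045,"z":0,"ax":0.003,"ay":-0.0018,"az":-0.0025,"jaw":0.6},{"x":-0.0013,"y":-0.0045,"z":0,"ax":0.003,"ay":-0.0018,"az":-0.0025,"jaw":0.6},{"x":-0.0013,"y":-0.0045,"z":0,"ax":0.003,"ay":-0.0018,"az":-0.0025,"jaw":0.6},{"x":-0.0013,"y":-0.0045,"z":0,"ax":0.003,"ay":-0.0018,"az":-0.0025,"jaw":0.6}]'
python3 - <<'E'
from h import *
from rig import arm,get_image
rel([.5215,-.3510,.229],frame([0,0,-1],c))
b,d=get_image('side');np.savez('/tmp/s3.npz',b=b,d=d);cv2.imwrite('pics/grip2.png',cv2.resize(b[220:360,240:380],(560,560)))
print(proj('side',[.5215,-.381,.072]),proj('side',[.5215,-.381,.058]))
E
```

```text
clock: 8.98
tool_pos: [0.5219, -0.3522, 0.2311]
tcp_rot: [0.761, 0.649, 0.002, 0.001]
contact_force: [-3.2, 0.9, 13.9]
finger_gap: 0.669
grasp_force: 61.3
xyz [-0.0005  0.0016 -0.0026] a [-0.0002  0.0014  0.0006] rows 0.1
(np.float64(317.43118826237156), np.float64(301.16757025106216)) (np.float64(317.1326537551474), np.float64(308.3868872860898))
```

View pics/grip2.png

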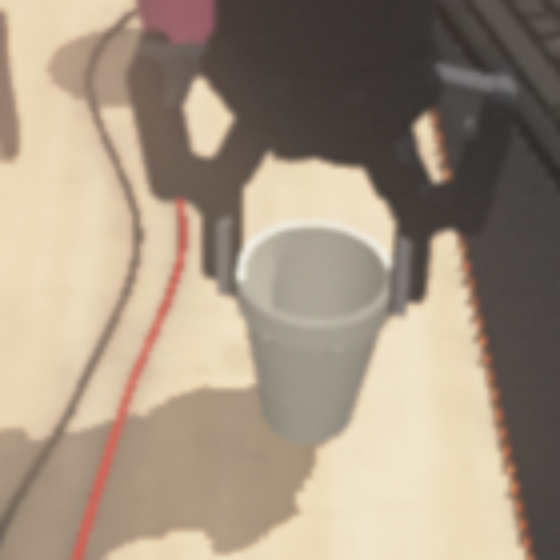

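The crop shows the fingers on the rim band: tips at about (222,290) and (405,310), a bit above the band's underside. Now I'll lift and carry it over the pot.

```bash
python3 -m handwheel '[{"x":0,"y":0,"z":0.03,"ax":0,"ay":0,"az":0,"jaw":0.6},{"x":0,"y":0,"z":0.07,"ax":0,"ay":0,"az":0,"jaw":0.6},{"x":0,"y":0,"z":0.11,"ax":0,"ay":0,"az":0,"jaw":0.6},{"x":0,"y":0,"z":0.15,"ax":0,"ay":0,"az":0,"jaw":0.6},{"x":0,"y":0,"z":0.165,"ax":0,"ay":0,"az":0,"jaw":0.6},{"x":0,"y":0,"z":0.165,"ax":0,"ay":0,"az":0,"jaw":0.6},{"x":0,"y":0,"z":0.165,"ax":0,"ay":0,"az":0,"jaw":0.6},{"x":0,"y":0,"z":0.165,"ax":0,"ay":0,"az":0,"jaw":0.6}]'
python3 - <<'E'
from h import *
from rig import arm,get_image
o=arm.observe();print(o['qpos'].round(3),o['contact_force'])
b,d=get_image('side');P=cloud('side',d);hsv=cv2.cvtColor(b,cv2.COLOR_BGR2HSV)
t=o['tool_pos'];k=(d>.1)&(hsv[...,1]<60)&(hsv[...,2]>90)&(abs(P[...,0]-t[0])<.031)&(abs(P[...,1]-t[1])<.04)&(P[...,2]>.08)&(P[...,2]<t[2]-.145)
p=P[k];print(k.sum(),p.min(0)-t,p.max(0)-t)
for z in np.arange(-.23,-.15,.008):
    q=p[abs(p[:,2]-t[2]-z)<.003]-t
    if len(q):print(round(z,3),len(q),q[:,0].min().round(4),q[:,0].max().round(4),((q[:,0].min()+q[:,0].max())/2).round(4),'front y',q[:,1].min().round(4))
rel([.502,.085,.361],frame([0,0,-1],c))
E
```

```text
clock: 9.7
tool_pos: [0.5215, -0.3518, 0.3609]
tcp_rot: [0.761, 0.649, 0.002, -0.0]
contact_force: [0.0, -0.9, -1.5]
finger_gap: 0.672
grasp_force: 64.7
[-0.643  0.495  1.691  0.004  0.954 -0.487] [ 0.00985471 -0.85463947 -1.53818849]
2062 [-0.03088555 -0.02976158 -0.23109087] [ 0.03098851  0.03265274 -0.14556507]
-0.23 41 -0.0159 0.0184 0.0012 front y -0.0179
-0.222 71 -0.0175 0.0192 0.0009 front y -0.0186
-0.214 85 -0.0191 0.0207 0.0008 front y -0.0203
-0.206 92 -0.0206 0.0227 0.0011 front y -0.0217
-0.198 95 -0.0207 0.0237 0.0015 front y -0.0235
-0.19 135 -0.0223 0.0244 0.0011 front y -0.0239
-0.182 214 -0.0237 0.0257 0.001 front y -0.0258
-0.174 215 -0.0279 0.0253 -0.0013 front y -0.0278
-0.166 305 -0.0307 0.0306 -0.0001 front y -0.0298
-0.158 281 -0.0308 0.0304 -0.0002 front y -0.0297
-0.15 20 -0.0309 0.031 0.0001 front y -0.0159
xyz [-0.0244  0.5459  0.0006] a [-0.0008  0.0006  0.0006] rows 10.5
```

The cup is upright and centred in the gripper, with its foot 231 mm below the TCP. Moving over the pot.

```bash
python3 -m handwheel '[{"x":-0.0024,"y":0.0545,"z":0,"ax":0,"ay":0,"az":0,"jaw":0.6},{"x":-0.005,"y":0.1,"z":0,"ax":0,"ay":0,"az":0,"jaw":0.6},{"x":-0.0072,"y":0.15,"z":0,"ax":0,"ay":0,"az":0,"jaw":0.6},{"x":-0.0096,"y":0.2,"z":0,"ax":0,"ay":0,"az":0,"jaw":0.6},{"x":-0.012,"y":0.25,"z":0,"ax":0,"ay":0,"az":0,"jaw":0.6},{"x":-0.0144,"y":0.3,"z":0,"ax":0,"ay":0,"az":0,"jaw":0.6},{"x":-0.0168,"y":0.35,"z":0,"ax":0,"ay":0,"az":0,"jaw":0.6},{"x":-0.019,"y":0.4,"z":0,"ax":0,"ay":0,"az":0,"jaw":0.6},{"x":-0.0216,"y":0.45,"z":0,"ax":0,"ay":0,"az":0,"jaw":0.6},{"x":-0.0238,"y":0.5,"z":0,"ax":0,"ay":0,"az":0,"jaw":0.6},{"x":-0.0238,"y":0.5454,"z":0,"ax":0,"ay":0,"az":0,"jaw":0.6},{"x":-0.0238,"y":0.5454,"z":0,"ax":0,"ay":0,"az":0,"jaw":0.6}]' && python3 -m handwheel '[{"x":0,"y":0,"z":0,"ax":0,"ay":0,"az":0,"jaw":0.6},{"x":0,"y":0,"z":0,"ax":0,"ay":0,"az":0,"jaw":0.6},{"x":0,"y":0,"z":0,"ax":0,"ay":0,"az":0,"jaw":0.6},{"x":0,"y":0,"z":0,"ax":0,"ay":0,"az":0,"jaw":0.6}]'
python3 - <<'E'
from h import *
from rig import arm,get_image
b,d=get_image('side');P=cloud('side',d);hsv=cv2.cvtColor(b,cv2.COLOR_BGR2HSV);t=arm.observe()['tool_pos']
cup=(d>.1)&(abs(P[...,0]-t[0])<.031)&(abs(P[...,1]-t[1])<.04)&(P[...,2]>.12)&(P[...,2]<t[2]-.18)
pot=(d>.1)&(abs(P[...,0]-.503)<.045)&(abs(P[...,1]-.085)<.045)&(P[...,2]>.01)&(P[...,2]<.08)
for n,k,zs in(('cup',cup,np.arange(.13,.18,.008)),('pot',pot,np.arange(.02,.072,.006))):
    p=P[k]
    for z in zs:
        q=p[abs(p[:,2]-z)<.003]
        if len(q):print(n,round(z,3),len(q),q[:,0].min().round(4),q[:,0].max().round(4),((q[:,0].min()+q[:,0].max())/2).round(4),'front',q[:,1].min().round(4))
rel([.502,.085,.361],frame([0,0,-1],c))
E
```

```text
clock: 10.75
tool_pos: [0.5021, 0.0893, 0.3609]
tcp_rot: [0.759, 0.651, 0.002, -0.0]
contact_force: [-0.3, -0.8, -0.1]
finger_gap: 0.672
grasp_force: 64.7
clock: 11.08
tool_pos: [0.5029, 0.0832, 0.3616]
tcp_rot: [0.761, 0.649, 0.002, 0.001]
contact_force: [-0.8, 0.4, -0.5]
finger_gap: 0.674
grasp_force: 64.7
cup 0.13 16 0.4921 0.5215 0.5068 front 0.0652
cup 0.138 35 0.4876 0.5236 0.5056 front 0.0646
cup 0.146 43 0.4853 0.5235 0.5044 front 0.0624
cup 0.154 41 0.4852 0.5255 0.5054 front 0.0613
cup 0.162 44 0.4829 0.5275 0.5052 front 0.0581
cup 0.17 50 0.4806 0.5272 0.5039 front 0.0574
cup 0.178 55 0.4807 0.5291 0.5049 front 0.0546
pot 0.02 44 0.4837 0.5313 0.5075 front 0.0564
pot 0.026 42 0.4789 0.531 0.505 front 0.0534
pot 0.032 55 0.4765 0.5332 0.5048 front 0.0552
pot 0.038 49 0.4765 0.5356 0.506 front 0.0528
pot 0.044 71 0.4741 0.5327 0.5034 front 0.0519
pot 0.05 99 0.4741 0.5352 0.5046 front 0.0508
pot 0.056 101 0.4717 0.5373 0.5045 front 0.0494
pot 0.062 114 0.4718 0.537 0.5044 front 0.049
pot 0.068 169 0.4715 0.5397 0.5056 front 0.0468
xyz [-0.0012  0.0022 -0.0009] a [-0.0004  0.001   0.0012] rows 0.1
```

The side cam puts cup and pot axes at the same x (0.505) and y (0.083), so they are aligned. Descending to just above rib contact.

```bash
python3 -m handwheel '[{"x":0,"y":0,"z":-0.018,"ax":0,"ay":0,"az":0,"jaw":0.6},{"x":0,"y":0,"z":-0.036,"ax":0,"ay":0,"az":0,"jaw":0.6},{"x":0,"y":0,"z":-0.054,"ax":0,"ay":0,"az":0,"jaw":0.6},{"x":0,"y":0,"z":-0.072,"ax":0,"ay":0,"az":0,"jaw":0.6},{"x":0,"y":0,"z":-0.09,"ax":0,"ay":0,"az":0,"jaw":0.6},{"x":0,"y":0,"z":-0.106,"ax":0,"ay":0,"az":0,"jaw":0.6},{"x":0,"y":0,"z":-0.118,"ax":0,"ay":0,"az":0,"jaw":0.6},{"x":0,"y":0,"z":-0.124,"ax":0,"ay":0,"az":0,"jaw":0.6},{"x":0,"y":0,"z":-0.124,"ax":0,"ay":0,"az":0,"jaw":0.6},{"x":0,"y":0,"z":-0.124,"ax":0,"ay":0,"az":0,"jaw":0.6},{"x":0,"y":0,"z":-0.124,"ax":0,"ay":0,"az":0,"jaw":0.6},{"x":0,"y":0,"z":-0.124,"ax":0,"ay":0,"az":0,"jaw":0.6}]'
python3 -m handwheel '[{"x":0,"y":0,"z":-0.003,"ax":0,"ay":0,"az":0,"jaw":0.6},{"x":0,"y":0,"z":-0.006,"ax":0,"ay":0,"az":0,"jaw":0.6},{"x":0,"y":0,"z":-0.006,"ax":0,"ay":0,"az":0,"jaw":0.6},{"x":0,"y":0,"z":-0.006,"ax":0,"ay":0,"az":0,"jaw":0.6}]'|grep -E 'tool_p|contact'
python3 -m handwheel '[{"x":0,"y":0,"z":-0.001,"ax":0,"ay":0,"az":0,"jaw":0.6},{"x":0,"y":0,"z":-0.0025,"ax":0,"ay":0,"az":0,"jaw":0.6},{"x":0,"y":0,"z":-0.0025,"ax":0,"ay":0,"az":0,"jaw":0.6},{"x":0,"y":0,"z":-0.0025,"ax":0,"ay":0,"az":0,"jaw":0.6}]'|grep -E 'tool_p|contact'
```

```text
clock: 12.13
tool_pos: [0.5031, 0.0843, 0.2634]
tcp_rot: [0.761, 0.649, 0.002, 0.001]
contact_force: [-1.5, -0.3, -0.4]
finger_gap: 0.675
grasp_force: 64.7
tool_pos: [0.5029, 0.0843, 0.2579]
contact_force: [0.2, -0.9, -0.4]
tool_pos: [0.503, 0.0843, 0.256]
contact_force: [0.7, -1.7, -0.0]
```

```bash
for i in 1; do python3 -m handwheel '[{"x":0,"y":0,"z":-0.001,"ax":0,"ay":0,"az":0,"jaw":0.6},{"x":0,"y":0,"z":-0.0025,"ax":0,"ay":0,"az":0,"jaw":0.6},{"x":0,"y":0,"z":-0.0025,"ax":0,"ay":0,"az":0,"jaw":0.6},{"x":0,"y":0,"z":-0.0025,"ax":0,"ay":0,"az":0,"jaw":0.6}]'|grep -E 'tool_p|contact'
python3 -m handwheel '[{"x":0,"y":0,"z":-0.001,"ax":0,"ay":0,"az":0,"jaw":0.6},{"x":0,"y":0,"z":-0.0025,"ax":0,"ay":0,"az":0,"jaw":0.6},{"x":0,"y":0,"z":-0.0025,"ax":0,"ay":0,"az":0,"jaw":0.6},{"x":0,"y":0,"z":-0.0025,"ax":0,"ay":0,"az":0,"jaw":0.6}]'|grep -E 'tool_p|contact'; done
python3 - <<'E'
from h import *
from rig import arm,get_image
print(arm.observe()['contact_force'])
b,d=get_image('side');np.savez('/tmp/s4.npz',b=b,d=d);cv2.imwrite('pics/in1.png',cv2.resize(b[130:210,260:350],(720,640))[:600])
E
```

```text
tool_pos: [0.503, 0.0843, 0.2541]
contact_force: [1.4, -2.2, 4.4]
tool_pos: [0.503, 0.0843, 0.2521]
contact_force: [1.0, -0.8, 4.4]
[ 0.96045142 -0.75084446  4.37231739]
```

View pics/in1.png

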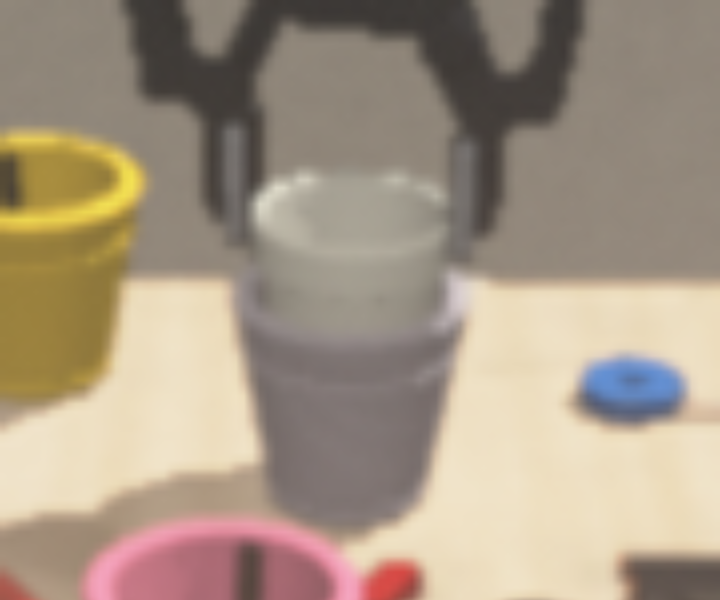

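The crop shows the cup seated in the pot, rim at (350,215), lip at (350,330), fingers clear of the lip. Two more small steps.

```bash
python3 -m handwheel '[{"x":0,"y":0,"z":-0.001,"ax":0,"ay":0,"az":0,"jaw":0.6},{"x":0,"y":0,"z":-0.0025,"ax":0,"ay":0,"az":0,"jaw":0.6},{"x":0,"y":0,"z":-0.0025,"ax":0,"ay":0,"az":0,"jaw":0.6},{"x":0,"y":0,"z":-0.0025,"ax":0,"ay":0,"az":0,"jaw":0.6}]'|grep -E 'tool_p|contact'
python3 -m handwheel '[{"x":0,"y":0,"z":-0.001,"ax":0,"ay":0,"az":0,"jaw":0.6},{"x":0,"y":0,"z":-0.002,"ax":0,"ay":0,"az":0,"jaw":0.6},{"x":0,"y":0,"z":-0.002,"ax":0,"ay":0,"az":0,"jaw":0.6},{"x":0,"y":0,"z":-0.002,"ax":0,"ay":0,"az":0,"jaw":0.6}]'|grep -E 'tool_p|contact'
python3 - <<'E'
from h import *
from rig import arm,get_image
t=arm.observe()['tool_pos'];D=[get_image('side')[1] for _ in range(6)];d=np.median(D,0)
P=cloud('side',d)
k=(d>.1)&(abs(P[...,0]-.505)<.008)&(P[...,1]>.03)&(P[...,1]<.13)&(P[...,2]>.04)
v,uu=np.nonzero(k)
for w in np.unique(v):
    q=P[w][k[w]];print(w,q[:,1:].mean(0).round(4),end=' | ')
E
```

```text
tool_pos: [0.503, 0.0843, 0.2501]
contact_force: [0.7, -0.3, 4.8]
tool_pos: [0.503, 0.0843, 0.2486]
contact_force: [0.9, -0.3, 6.4]
23 [0.0368 0.3891] | 24 [0.0366 0.3873] | 25 [0.0389 0.3852] | 26 [0.0394 0.3833] | 27 [0.0395 0.3815] | 28 [0.0386 0.3799] | 29 [0.0394 0.378 ] | 30 [0.0386 0.3763] | 31 [0.039  0.3744] | 32 [0.0392 0.3726] | 33 [0.0387 0.3708] | 34 [0.0391 0.3689] | 35 [0.039  0.3671] | 36 [0.0389 0.3653] | 37 [0.0389 0.3635] | 38 [0.0388 0.3617] | 39 [0.0388 0.3599] | 40 [0.0393 0.3579] | 41 [0.0392 0.3561] | 42 [0.0388 0.3543] | 43 [0.0391 0.3524] | 44 [0.0387 0.3506] | 45 [0.0389 0.3487] | 46 [0.0388 0.3469] | 47 [0.0387 0.345 ] | 48 [0.0393 0.343 ] | 49 [0.0388 0.3413] | 50 [0.039  0.3393] | 51 [0.0388 0.3375] | 52 [0.0386 0.3357] | 53 [0.0382 0.3338] | 54 [0.0392 0.3317] | 55 [0.039  0.3299] | 56 [0.0393 0.3279] | 57 [0.039  0.3261] | 58 [0.039  0.3241] | 59 [0.0392 0.3222] | 60 [0.0395 0.3202] | 61 [0.0385 0.3185] | 62 [0.039  0.3165] | 63 [0.039  0.3145] | 64 [0.0389 0.3126] | 65 [0.0388 0.3107] | 66 [0.0391 0.3087] | 67 [0.0389 0.3067] | 68 [0.0389 0.3048] | 69
[... 1396 characters left out ...]
34 [0.0744 0.1515] | 135 [0.074  0.1494] | 153 [0.1123 0.0889] | 154 [0.1115 0.0867] | 155 [0.1113 0.0843] | 156 [0.1113 0.0817] | 157 [0.1113 0.0791] | 158 [0.1105 0.0768] | 159 [0.1105 0.0742] | 160 [0.1098 0.0719] | 161 [0.11   0.0692] | 162 [0.1021 0.0702] | 163 [0.0566 0.0888] | 164 [0.056  0.0865] | 165 [0.0561 0.084 ] | 166 [0.056  0.0815] | 167 [0.0563 0.0789] | 168 [0.057 0.076] | 169 [0.0588 0.0726] | 170 [0.0592 0.0699] | 171 [0.0595 0.0672] | 172 [0.053  0.0678] | 173 [0.0502 0.0667] | 174 [0.0508 0.0638] | 175 [0.0513 0.061 ] | 176 [0.0522 0.0581] | 177 [0.0527 0.0552] | 178 [0.0532 0.0524] | 179 [0.0535 0.0497] | 180 [0.0535 0.0471] | 181 [0.0549 0.0438] | 182 [0.0549 0.0412] |
```

The depth profile puts the rim at about 0.0895 and the lip at 0.068, so the gap is about 7.5 mm. The force is 6.4 N, which fits. One last small press, then release.

```bash
python3 -m handwheel '[{"x":0,"y":0,"z":-0.001,"ax":0,"ay":0,"az":0,"jaw":0.6},{"x":0,"y":0,"z":-0.001,"ax":0,"ay":0,"az":0,"jaw":0.6},{"x":0,"y":0,"z":-0.001,"ax":0,"ay":0,"az":0,"jaw":0.6},{"x":0,"y":0,"z":-0.001,"ax":0,"ay":0,"az":0,"jaw":0.6}]'|grep -E 'tool_p|contact'
python3 -m handwheel '[{"x":0,"y":0,"z":0,"ax":0,"ay":0,"az":0,"jaw":0.75},{"x":0,"y":0,"z":0,"ax":0,"ay":0,"az":0,"jaw":0.85},{"x":0,"y":0,"z":0,"ax":0,"ay":0,"az":0,"jaw":1},{"x":0,"y":0,"z":0,"ax":0,"ay":0,"az":0,"jaw":1},{"x":0,"y":0,"z":0,"ax":0,"ay":0,"az":0,"jaw":1},{"x":0,"y":0,"z":0.02,"ax":0,"ay":0,"az":0,"jaw":1},{"x":0,"y":0,"z":0.04,"ax":0,"ay":0,"az":0,"jaw":1},{"x":0,"y":0,"z":0.08,"ax":0,"ay":0,"az":0,"jaw":1},{"x":0,"y":0,"z":0.12,"ax":0,"ay":0,"az":0,"jaw":1},{"x":0,"y":-0.05,"z":0.16,"ax":0,"ay":0,"az":0,"jaw":1},{"x":0,"y":-0.1,"z":0.16,"ax":0,"ay":0,"az":0,"jaw":1},{"x":0,"y":-0.1,"z":0.16,"ax":0,"ay":0,"az":0,"jaw":1}]'
python3 -m handwheel '[{"x":0,"y":-0.05,"z":0,"ax":0,"ay":0,"az":0,"jaw":1},{"x":0,"y":-0.1,"z":0,"ax":0,"ay":0,"az":0,"jaw":1},{"x":0,"y":-0.15,"z":0,"ax":0,"ay":0,"az":0,"jaw":1},{"x":0,"y":-0.2,"z":0,"ax":0,"ay":0,"az":0,"jaw":1},{"x":0,"y":-0.25,"z":0,"ax":0,"ay":0,"az":0,"jaw":1},{"x":0,"y":-0.25,"z":0,"ax":0,"ay":0,"az":0,"jaw":1},{"x":0,"y":-0.25,"z":0,"ax":0,"ay":0,"az":0,"jaw":1},{"x":0,"y":-0.25,"z":0,"ax":0,"ay":0,"az":0,"jaw":1}]'
python3 - <<'E'
from h import *
from rig import arm,get_image
d=np.median([get_image('side')[1] for _ in range(6)],0)
P=cloud('side',d)
k=(d>.1)&(abs(P[...,0]-.505)<.008)&(P[...,1]>.03)&(P[...,1]<.13)&(P[...,2]>.05)&(P[...,2]<.1)
for w in range(160,178):
    q=P[w][k[w]]
    if len(q):print(w,q[:,1:].mean(0).round(4),end=' | ')
a,da=get_image('top');b,_=get_image('side')
P=cloud('top',da)
for nm,z0,z1 in(('rim',.08,.1),('lip',.06,.078)):
    k=(da>.1)&(abs(P[...,0]-.503)<.045)&(abs(P[...,1]-.085)<.042)&(P[...,2]>z0)&(P[...,2]<z1);p=P[k]
    if len(p):print('\n',nm,k.sum(),p[:,2].mean(),np.median(p[:,2]),(p.min(0)+p.max(0))/2,np.ptp(p,0), np.linalg.lstsq(np.c_[p[:,:2]-p[:,:2].mean(0),np.ones(len(p))],p[:,2],rcond=None)[0])
o=np.zeros((400,800,3),np.uint8)
o[:,:400]=cv2.resize(a[130:250,130:250],(400,400));o[:,400:]=cv2.resize(b[130:230,250:350],(400,400));cv2.imwrite('pics/fin.png',o)
E
```

```text
tool_pos: [0.5031, 0.0843, 0.2478]
contact_force: [0.4, -0.3, 6.5]
clock: 15.82
tool_pos: [0.5033, 0.0006, 0.3778]
tcp_rot: [0.761, 0.649, 0.003, 0.003]
contact_force: [0.3, -0.1, -0.0]
finger_gap: 0.998
grasp_force: 0.0
clock: 16.48
tool_pos: [0.5025, -0.1957, 0.3752]
tcp_rot: [0.761, 0.649, 0.002, 0.0]
contact_force: [0.1, 0.6, -0.3]
finger_gap: 1.001
grasp_force: 0.0
160 [0.1102 0.0717] | 161 [0.1094 0.0695] | 162 [0.1096 0.0668] | 163 [0.0568 0.0887] | 164 [0.0563 0.0864] | 165 [0.0565 0.0838] | 166 [0.0559 0.0816] | 167 [0.056 0.079] | 168 [0.056  0.0765] | 169 [0.0586 0.0727] | 170 [0.0592 0.0699] | 171 [0.059  0.0674] | 172 [0.0528 0.0679] | 173 [0.0504 0.0666] | 174 [0.0508 0.0638] | 175 [0.0513 0.061 ] | 176 [0.0515 0.0584] | 177 [0.0525 0.0553] | 
 rim 191 0.08732991843004981 0.08779019748624024 [0.50278458 0.08531475 0.08696293] [0.05914121 0.05921731 0.01324646] [-0.00059228 -0.00449312  0.08732992]

 lip 309 0.0674672752847152 0.06704721901285411 [0.50253678 0.08513603 0.06890454] [0.06926158 0.06951889 0.01769265] [0.00026996 0.01471921 0.06746728]
```

View pics/fin.png

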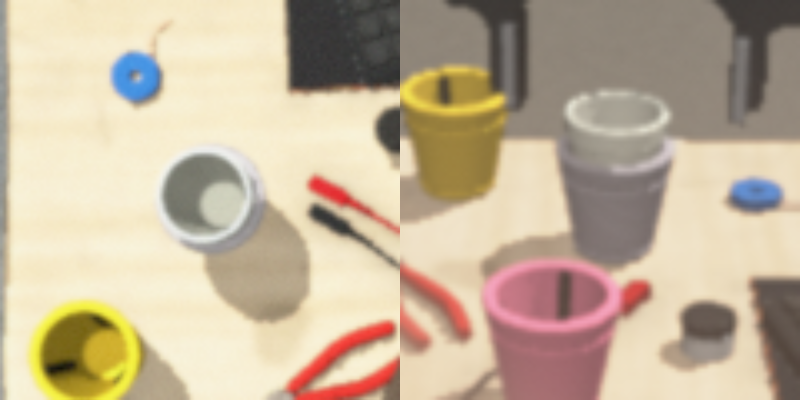

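The final picture shows the cup level in the grey pot at (212,197) in the top half. The rim is about 21 mm above the lip, so the gap is about 7 mm. The pot hasn't moved and the gripper is clear.

```bash
python3 -c "
from rig import arm
print(arm.hand_in())"
```

```text
the job is handed in; nothing more can be done
None
```

The job is handed in: I stood the cup on its foot, released it, took it again by the rim and nested it upright in the steel pot with a gap of about 7 mm; the pot has not moved.

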